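# Load the soak-test rigs and the battery dock

## Robot

A 6-joint arm with a two-finger parallel gripper is mounted at the origin on a cart in front of the work surface, level with it; the furniture and walls round the work are solid. World frame = base frame: x ahead of the robot, y to its left, z up, the work surface at z = 0. Lengths are in m, angles in degrees, forces in N, time in s.
With the tool pointing down it reaches from about 0.4 to 0.825 m from the base axis. Payload 7 kg.
Tool frame: the origin (TCP) lies at the very end of the fingers, on their centre line; the grasp point (between the pads) lies tcp_to_grasp behind it (tcp_to_grasp is the distance from the TCP to the grasp point, in m); x points along the fingers, y is the direction in which the jaws open and shut, and the axes are right-handed (so a half turn about x gives the same grasp; the last joint's range is limited). The gripper opens to 88 mm and grips with 3 to 60 N. Pads are 19 mm wide; open, the fingers measure 130 mm over their backs; the gripper's body (78 mm by 193 mm) begins 47 mm behind the grasp point.
Start: joints at [-52.42, 20.546, 0.682, 0, -70.136, -16.507], TCP at [0.243, -0.63, 0.197] pointing down, gripper open.
Joint ranges: [-176.03, 176.03], [-82.01, 121.73], [-58.28, 71.71], [-173.87, 95.51], [-174.79, -0.11], [-173.66, 173.66]. Speed limits (degrees/s): [136.94, 136.94, 172.46, 180, 180, 180].

## Interface

Orientations are given as [roll, pitch, yaw] about the fixed x, y, z axes, in that order (R = Rz(yaw) Ry(pitch) Rx(roll)).
In Python, from plant import * gives the robot as it stands. The module is installed in compiled form; this text tells all that it offers.
- The arm moves only by the shell command python3 -m pendant 'ROWS'. ROWS is JSON, a list of rows, each an object with "claw": the finger opening in mm, from 0 to 87.6; "linear": the shift along the tool's x, y, z in mm, a list of three; "twist": the turn about the tool's x in rad. In form: [{"claw": claw, "linear": [tx, ty, tz], "twist": twist}, ...]. A call has exactly 10 rows; each row shifts and turns the commanded pose from where the row before left it, along the tool's axes as they then stand; what a row does not reach is not made up. A row lasts 1/12 s, in which the tool goes at most 41.7 mm and 7.16 degrees, less where a joint would pass 70% of its speed; a pose out of reach is approached as far as the arm can. A call with a gripper value outside its range is refused whole. The fingers move at their own pace and stop on an object; the grip force is fixed at half the most. Time passes only in rows, so rows that do not move let the fingers close, or fill a call up. It gives the time, the measured TCP pose, the force and the opening at its end, in the units of the state.
- get_obs(): the state, without advancing time (a new reading comes with each control period).
- snapshot(name): name is "scene" or "top" or "wrist"; returns (picture, depth): 400x640x3 uint8, red, green, blue; 400x640 float32, m along the optical axis (not along the pixel's ray), 0 where there is no reading.
- camera_params(name): a dict with "fx", "fy", "cx", "cy" (pixels), "k1" (the pictures are not rectified: a ray, as slopes to the right and down, at radius r is drawn at 1 + k1 r^2 times it, then the intrinsics apply), "rvec" (rotation vector, rad) and "tvec" (3), from world to camera coordinates, as OpenCV has them. Camera axes: x right, y down, z forward; pixel columns grow to the right and rows downward; lengths in m; the calibration is good to about 2 mm. A picture is of the moment at which its call begins: read the wrist's pose just before it. camera_params takes no time and is no camera call; for the wrist camera it gives the pose at the moment of the call.
- close_job(): hands the job in, once; it reports no verdict.
Trained networks look in the newest picture that a camera, given by its name, has taken for a name from the list of things; names that differ only in an ending like _2 or _b are one class to them, and where a whole thing is asked for, a point or a joint stands for the part that bears it (a point fixed in the world has none). Each returns a list of dicts, best first, with "confidence" (0 to 1); they miss things now and then, are a little off and sometimes report something else, mostly with a low value. They report only what shows in the picture. A call takes as long as a camera call. They do not tell look-alikes from the thing itself.
- boxes_of(camera, target): "xy" ([column, row] in pixels, amid what is visible of it).
The state is a dict: "clock": time; "joint_pos": joint angles; "qvel": joint speeds; "tau": joint torques, N m; "tool_pos": TCP position; "orientation": TCP orientation; "force": force on the tool from outside, world axes, zero at the start; "moment": the same for the moment, N m; "opening": finger opening in m.
Only numpy, scipy, OpenCV 4.12 (cv2) and the standard library are available. Lean on these libraries where they do the work, as an engineer would, in place of code of your own. Each camera call takes 0.05 s, during which the arm holds its last target. There are 200 camera calls.

## Task

Four parts lie mixed on the bench and belong in the three two-bay rigs behind them. Stand the loose blue contactor in the empty bay of the rig that already holds a blue contactor, the loose grey relay module in the empty bay of the rig that already holds a grey relay module, and one red battery in each bay of the black charging dock (either battery in either bay). Set each part down, do not drop it: it must end upright and sitting flat on the floor of its bay, and the contactor and relay module that are already loaded must stay where they are.

Things in the scene. Friction and masses are not known exactly. Their poses are not given: they have to be found in the camera images.
- contactor: Loose blue contactor block with a small orange plunger on top, 46 (x) x 56 (y) x 75 mm high, 0.31 kg; straight sides up to 60 mm, then a narrower top. Origin at the centre of its underside (the block's middle is 1 mm toward +x), z up. Grip it across its 46 mm (x) width, 25 to 50 mm above its underside.
- relay_module: Loose grey relay module with black terminals on top, 45 (x) x 62 (y) x 52 mm high, 0.22 kg; straight sides up to 48 mm. Origin at the centre of its underside (middle 1.5 mm toward +x), z up. Grip it across its 45 mm (x) width.
- battery_a: Red block battery with a black and yellow band and two pale terminals on top, body 60 (x) x 60 (y) x 62 mm, 74 mm with the terminals, 0.42 kg. Origin at the centre of its underside (middle 1 mm toward +x), z up. Grip it across 60 mm. Same as battery_b.
- battery_b: The second red block battery, the same in every way as battery_a.
- contactor_rig: Aluminium plate, 176 (y) x 114 mm (x), steel blades, red and black sockets in front, black terminal strips behind. Fixed. Origin under the midpoint between the bays; x to the terminal side, y along the bays. Bay floors at z 8 mm, centred at x 0, y +42 mm (loaded) and -42 mm (empty), 56 (x) x 66 (y) mm. 5 mm room round the part; blades lean outward, tops 14 mm over the floor, nothing higher.
- relay_rig: Blue plate 188 (y) x 113 mm (x), steel blades, green bay floors, small lamps in front, green terminals behind. Fixed. Origin under the midpoint between the bays; x to the terminal side, y along the bays. Bay floors at z 8 mm, centred at x 0, y -45 mm (loaded) and +45 mm (empty), 55 (x) x 72 (y) mm. 5 mm room round the part; blades lean outward, tops 14 mm over the floor, nothing higher.
- charging_dock: Black plate 184 (y) x 128 mm (x), grey blades, copper contacts, orange button in front, grey blocks behind. Fixed. Origin under the midpoint between the bays; x to the terminal side, y along the bays. Bay floors at z 8 mm, centred at x 0, y +44 and -44 mm, both empty, 70 x 70 mm. 5 mm room round the part; blades lean outward, tops 14 mm over the floor, nothing higher.
- contactor_loaded: The blue contactor already standing in the +y bay of the contactor rig, same as the loose one; to be left where it is.
- relay_loaded: The grey relay module already standing in the -y bay of the relay rig, same as the loose one; to be left where it is.
Things that resemble listed ones, but are neither listed nor needed, are in the scene too. What is shaped like the battery_a but purple is not meant.

How it is judged (in metres and radians):
At the end, for the whole second after the job is handed in: Contactor and relay module stand in the empty bays of their own rigs, one battery in each dock bay: each within 12 mm of the bay centre along and across, underside within 4 mm of the bay floor, upright within 0.06 rad, at rest; the two parts loaded before still stand in their bays (x of contactor in the frame of contactor_rig between -0.012 and 0.012 m and y of contactor in the frame of contactor_rig between -0.054 and -0.03 m and z of contactor in the frame of contactor_rig between 0.004 and 0.0115 m and angle between each of contactor, contactor_loaded, relay_module, relay_loaded's own z axis and vertical below 0.06 rad and x of contactor_loaded in the frame of contactor_rig between -0.012 and 0.012 m and y of contactor_loaded in the frame of contactor_rig between 0.03 and 0.054 m and z of contactor_loaded in the frame of contactor_rig between 0.004 and 0.0115 m and x of relay_module in the frame of relay_rig between -0.012 and 0.012 m and y of relay_module in the frame of relay_rig between 0.033 and 0.057 m and z of relay_module in the frame of relay_rig between 0.004 and 0.0115 m and x of relay_loaded in the frame of relay_rig between -0.012 and 0.012 m and y of relay_loaded in the frame of relay_rig between -0.057 and -0.033 m and z of relay_loaded in the frame of relay_rig between 0.004 and 0.0115 m and (((x of battery_a in the frame of charging_dock between -0.012 and 0.012 m and y of battery_a in the frame of charging_dock between 0.032 and 0.056 m and z of battery_a in the frame of charging_dock between 0.004 and 0.0115 m and angle between battery_a's own z axis and vertical below 0.06 rad) and (x of battery_b in the frame of charging_dock between -0.012 and 0.012 m and y of battery_b in the frame of charging_dock between -0.056 and -0.032 m and z of battery_b in the frame of charging_dock between 0.004 and 0.0115 m and angle between battery_b's own z axis and vertical below 0.06 rad)) or ((x of battery_a in the frame of charging_dock between -0.012 and 0.012 m and y of battery_a in the frame of charging_dock between -0.056 and -0.032 m and z of battery_a in the frame of charging_dock between 0.004 and 0.0115 m and angle between battery_a's own z axis and vertical below 0.06 rad) and (x of battery_b in the frame of charging_dock between -0.012 and 0.012 m and y of battery_b in the frame of charging_dock between 0.032 and 0.056 m and z of battery_b in the frame of charging_dock between 0.004 and 0.0115 m and angle between battery_b's own z axis and vertical below 0.06 rad))) and linear speed of each of contactor, relay_module, battery_a, battery_b below 0.02 m/s); the robot touches nothing.
It fails at once if a part that was already loaded is pushed more than 10 mm or tipped (distance of any of contactor_loaded, relay_loaded from where it was at the start of the episode above 0.01 m or angle between any of contactor_loaded, relay_loaded's own z axis and vertical above 0.2 rad).
It fails at once if a loose part is dropped or thrown (moves faster than 0.6 m/s with no finger on it, a fall of about 20 mm) ((linear speed of contactor above 0.6 m/s and contact force between contactor and the fingers below 0.05 N) or (linear speed of relay_module above 0.6 m/s and contact force between relay_module and the fingers below 0.05 N) or (linear speed of battery_a above 0.6 m/s and contact force between battery_a and the fingers below 0.05 N) or (linear speed of battery_b above 0.6 m/s and contact force between battery_b and the fingers below 0.05 N)).
It also fails if it takes over 104 s, if anything falls off the work surface, if the arm or the gripper's body presses on something with over 40 N, if the wrist force passes 120 N, or if a joint passes its speed limit or range.

## Working session

There is one attempt and no reset: what is moved stays moved. The work goes in short steps, Python scripts to look and compute and a shell command to move; the robot and the scene stay as the last step left them, time stands still between calls to the robot, and variables do not carry over. Pictures are saved under pics/ and viewed, about 12 in all and at most 16, crops included, and the job is handed in when it is done.

```bash
mkdir -p pics; cat > h.py <<'E'
from plant import *
import numpy as np, cv2
def snap(n,f=None):
    im,d=snapshot(n)
    if f: cv2.imwrite('pics/'+f,im[:,:,::-1])
    return im,d
def cloud(n,d,P=None):
    P=P or camera_params(n)
    h,w=d.shape; u,v=np.meshgrid(np.arange(w),np.arange(h))
    x=(u-P['cx'])/P['fx']; y=(v-P['cy'])/P['fy']; a,b=x.copy(),y.copy()
    for _ in range(8):
        s=1+P['k1']*(a*a+b*b); a,b=x/s,y/s
    c=np.stack([a*d,b*d,d],-1)
    R=cv2.Rodrigues(np.array(P['rvec'],float))[0]
    p=(c-np.array(P['tvec']).reshape(3))@R
    p[d==0]=np.nan
    return p
E
python3 - <<'E'
from h import *
o=get_obs(); print({k:np.round(v,3).tolist() for k,v in o.items()})
for n in('top','scene'):
    im,d=snap(n,n+'0.png'); P=camera_params(n); print(n,P)
    np.savez(n+'0.npz',im=im,d=d,p=cloud(n,d,P))
    if n=='top':
        for t in('contactor','relay_module','battery_a','contactor_rig','relay_rig','charging_dock'):
            print(t,[(b['xy'],round(b['confidence'],2)) for b in boxes_of(n,t)])
E
```

```text
{'clock': 0.0, 'joint_pos': [-52.421, 20.592, 0.634, -0.021, -70.135, -16.507], 'qvel': [-0.051, 0.043, -0.067, 0.0, 0.042, -0.087], 'tau': [0.0, -58.272, 29.306, 6.998, 0.007, -0.0], 'tool_pos': [0.242, -0.629, 0.196], 'orientation': [94.401, 89.905, 115.466], 'force': [0.057, -1.049, -0.061], 'moment': [-0.044, -0.001, 0.009], 'opening': 0.087}
top {'fx': 430.20084143735744, 'fy': 430.20084143735744, 'cx': 315.7377467003153, 'cy': 197.63473499192776, 'k1': -0.10794314786299301, 'rvec': array([ 2.17526822, -2.20530317,  0.05275094]), 'tvec': array([-0.11304356,  0.50429586,  1.30579742])}
contactor [([316.6, 218.0], 0.69)]
relay_module [([366.0, 233.9], 0.79)]
battery_a [([428.0, 178.1], 0.95), ([225.4, 212.4], 0.68), ([278.5, 214.2], 0.67), ([357.3, 164.8], 0.24)]
contactor_rig [([375.8, 167.0], 0.63)]
relay_rig [([226.1, 162.4], 0.76)]
charging_dock [([297.1, 158.8], 0.77)]
scene {'fx': 412.5760574428789, 'fy': 412.5760574428789, 'cx': 325.34992467765215, 'cy': 190.31938576306212, 'k1': -0.08499359030192455, 'rvec': array([ 0.3066145 ,  2.65670913, -1.38941366]), 'tvec': array([0.51400075, 0.05055842, 1.23413882])}
```

View pics/top0.png

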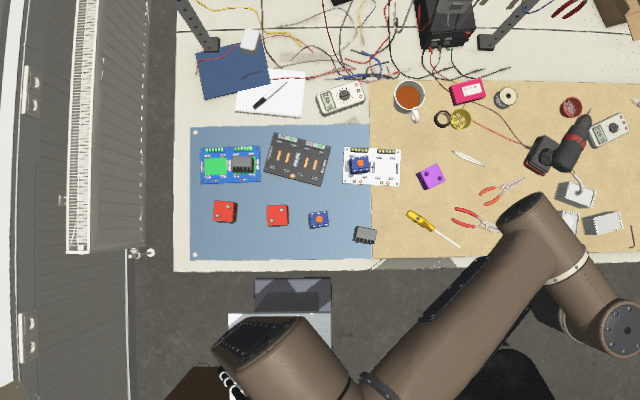

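View pics/scene0.png

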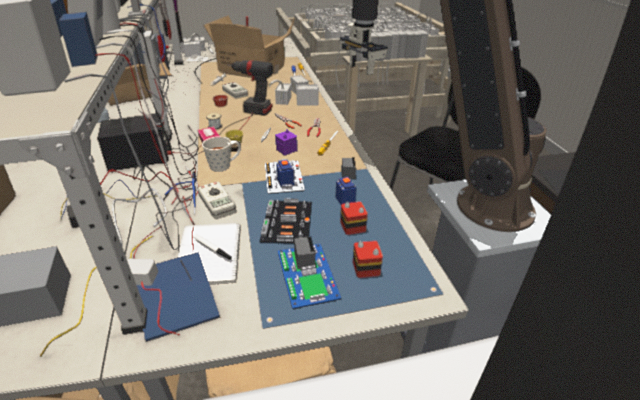

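The top view shows the batteries at (225,212) and (278,215), the loose contactor at (318,219) and the loose relay at (365,235). The relay rig is at (230,165), with its loaded bay on the right. The dock is at (297,159), and the contactor rig is at (372,167), with its loaded bay on the left. The purple battery at (430,177) is a decoy.

```bash
python3 - <<'E'
from h import *
for n in('top',):
    z=np.load(n+'0.npz'); p,im=z['p'],z['im']
    print('bench z',np.round(np.nanmedian(p[190:200,200:350],(0,1)),4), np.round(np.nanmedian(p[240:250,200:340],(0,1)),4))
    for name,(u,v,r) in dict(batL=(225,212,20),batR=(278,215,20),cont=(318,219,18),relay=(365,235,18),relL=(243,162,14),conL=(359,164,16),purple=(430,177,20)).items():
        q=p[v-r:v+r,u-r:u+r].reshape(-1,3); q=q[np.isfinite(q[:,0])]; q=q[(q[:,2]>.035)&(q[:,2]<.12)]
        zt=np.percentile(q[:,2],90); t=q[q[:,2]>.038]
        rc=cv2.minAreaRect((t[:,:2]*1000).astype(np.float32))
        print(name,len(t),round(zt,3),np.round(rc[0],0),np.round(rc[1],0),round(rc[2],1))
    for name,(u,v,w,h) in dict(relrig=(230,165,36,26),dock=(297,159,40,32),conrig=(372,167,34,26)).items():
        q=p[v-h:v+h,u-w:u+w].reshape(-1,3); q=q[np.isfinite(q[:,0])]; t=q[(q[:,2]>.005)&(q[:,2]<.04)]
        rc=cv2.minAreaRect((t[:,:2]*1000).astype(np.float32)); print(name,len(t),np.round(rc[0]),np.round(rc[1]),round(rc[2],1))
P=camera_params('wrist'); R=cv2.Rodrigues(P['rvec'])[0]; print('wrist cam pos',-R.T@P['tvec'],'axes',np.round(R,2),P['fx'],P['k1'])
from scipy.spatial.transform import Rotation as Ro
print(np.round(Ro.from_euler('xyz',get_obs()['orientation'],degrees=True).as_matrix(),2))
E
```

```text
bench z [0.5149 0.0062 0.0027] [0.3604 0.0261 0.0028]
batL 439 0.068 [465. 154.] [62. 61.] 84.9
batR 420 0.069 [451.  -4.] [60. 60.] 1.5
cont 276 0.076 [ 437. -128.] [45. 54.] 7.5
relay 298 0.055 [ 387. -267.] [60. 44.] 77.8
relL 302 0.062 [607. 101.] [59. 44.] 88.7
conL 309 0.084 [ 599. -250.] [46. 55.] 5.9
purple 429 0.069 [ 561. -467.] [59. 62.] 25.6
relrig 2126 [611. 148.] [228. 161.] 89.0
dock 3032 [626. -61.] [247. 198.] 89.1
conrig 2097 [ 598. -295.] [209. 160.] 89.1
wrist cam pos [ 0.18153316 -0.65264806  0.38484448] axes [[-0.36  0.93  0.  ]
 [ 0.9   0.35  0.25]
 [ 0.23  0.09 -0.97]] 336.7805926852326 -0.039232648572590505
[[-0.   -0.36  0.93]
 [ 0.    0.93  0.36]
 [-1.    0.   -0.  ]]
```

```bash
python3 -c "
import plant;print([ (n,getattr(plant,n)) for n in dir(plant) if not n.startswith('_') and not callable(getattr(plant,n))])"
python3 -m pendant '[{"claw":87,"linear":[-5,22,20],"twist":0},{"claw":87,"linear":[-5,22,20],"twist":0},{"claw":87,"linear":[-5,22,20],"twist":0},{"claw":87,"linear":[-5,22,20],"twist":0},{"claw":87,"linear":[-5,22,20],"twist":0},{"claw":87,"linear":[-5,22,20],"twist":0},{"claw":87,"linear":[-5,22,20],"twist":0},{"claw":87,"linear":[-5,22,20],"twist":0},{"claw":87,"linear":[-5,22,20],"twist":0},{"claw":87,"linear":[-5,22,20],"twist":0}]'
python3 -m pendant '[{"claw":87,"linear":[-7,28,25],"twist":0},{"claw":87,"linear":[-7,28,25],"twist":0},{"claw":87,"linear":[-7,28,25],"twist":0},{"claw":87,"linear":[-7,28,25],"twist":0},{"claw":87,"linear":[-7,28,25],"twist":0},{"claw":87,"linear":[-7,28,25],"twist":0},{"claw":87,"linear":[-7,28,25],"twist":0},{"claw":87,"linear":[0,0,0],"twist":0.1},{"claw":87,"linear":[0,0,0],"twist":0.1},{"claw":87,"linear":[0,0,0],"twist":0.1}]'
python3 - <<'E'
from h import *
o=get_obs(); print(o['clock'],o['tool_pos'],o['orientation'],o['joint_pos'])
P=camera_params('wrist'); im,d=snap('wrist','w1.png'); np.savez('w1.npz',im=im,d=d,p=cloud('wrist',d,P))
E
```

```text
[('tcp_to_grasp', 0.0188)]
clock: 1.23
tool_pos: [0.3504, -0.3513, 0.2475]
orientation: [-40.9, 90.0, -19.8]
force: [0.6, -1.5, -0.2]
opening: 0.0871
clock: 2.07
tool_pos: [0.4433, -0.1058, 0.2963]
orientation: [13.2, 90.0, 16.9]
force: [-0.0, -0.6, -0.7]
opening: 0.0869
2.0667 [ 0.44329588 -0.10576456  0.29630835] [13.16038276 89.96681733 16.89876572] [ 1.14663698e+01 -3.86347352e+00 -1.57100224e+01 -3.21019771e-03
 -7.81204175e+01 -9.77273269e+01]
```

View pics/w1.png

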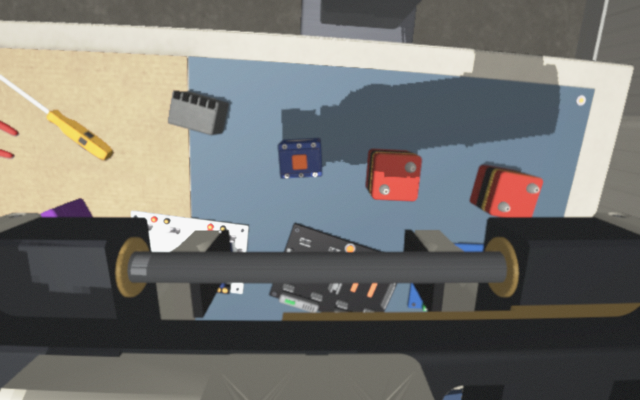

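The wrist camera looks toward the −x side of the gripper. It confirms the loose parts: relay (197,110), contactor (300,158), and batteries (394,175) and (505,190). I'll turn the tool half around so it looks at the rigs.

```bash
R='x'
python3 -m pendant '[{"claw":87,"linear":[0,0,0],"twist":-0.12},{"claw":87,"linear":[0,0,0],"twist":-0.12},{"claw":87,"linear":[0,0,0],"twist":-0.12},{"claw":87,"linear":[0,0,0],"twist":-0.12},{"claw":87,"linear":[0,0,0],"twist":-0.12},{"claw":87,"linear":[0,0,0],"twist":-0.12},{"claw":87,"linear":[0,0,0],"twist":-0.12},{"claw":87,"linear":[0,0,0],"twist":-0.12},{"claw":87,"linear":[0,0,0],"twist":-0.12},{"claw":87,"linear":[0,0,0],"twist":-0.12}]' >/dev/null
python3 -m pendant '[{"claw":87,"linear":[0,0,0],"twist":-0.12},{"claw":87,"linear":[0,0,0],"twist":-0.12},{"claw":87,"linear":[0,0,0],"twist":-0.12},{"claw":87,"linear":[0,0,0],"twist":-0.12},{"claw":87,"linear":[0,0,0],"twist":-0.12},{"claw":87,"linear":[0,0,0],"twist":-0.12},{"claw":87,"linear":[0,0,0],"twist":-0.12},{"claw":87,"linear":[0,0,0],"twist":-0.12},{"claw":87,"linear":[0,0,0],"twist":-0.12},{"claw":87,"linear":[0,0,0],"twist":-0.12}]' >/dev/null
python3 -m pendant '[{"claw":87,"linear":[0,0,0],"twist":-0.12},{"claw":87,"linear":[0,0,0],"twist":-0.12},{"claw":87,"linear":[0,0,0],"twist":-0.12},{"claw":87,"linear":[0,0,0],"twist":-0.12},{"claw":87,"linear":[0,0,0],"twist":-0.12},{"claw":87,"linear":[0,-25,0],"twist":-0.12},{"claw":87,"linear":[0,0,0],"twist":0},{"claw":87,"linear":[0,0,0],"twist":0},{"claw":87,"linear":[0,0,0],"twist":0},{"claw":87,"linear":[0,0,0],"twist":0}]'
python3 - <<'E'
from h import *
o=get_obs(); print(o['clock'],o['tool_pos'],o['joint_pos'])
P=camera_params('wrist'); im,d=snap('wrist','w2.png'); np.savez('w2.npz',im=im,d=d,p=cloud('wrist',d,P))
for t in('contactor_rig','relay_rig','charging_dock'): print(t,[(b['xy'],round(b['confidence'],2)) for b in boxes_of('wrist',t)])
E
```

```text
clock: 4.62
tool_pos: [0.4448, -0.0822, 0.2961]
orientation: [170.2, 90.0, -7.2]
force: [-0.4, 1.1, -0.2]
opening: 0.0869
4.6167 [ 0.44479739 -0.08222157  0.29614498] [ 1.46192510e+01 -4.20937735e+00 -1.60470208e+01  3.44859433e-03
 -7.81539296e+01  7.79989178e+01]
contactor_rig [([494.9, 56.0], 0.64)]
relay_rig [([131.6, 44.5], 0.71)]
charging_dock [([312.4, 35.9], 0.75)]
```

View pics/w2.png

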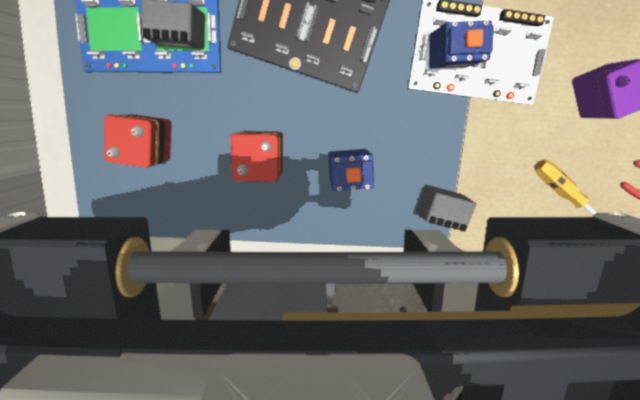

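The rigs are clipped at the top edge, so I'll shift 100 mm forward.

```bash
python3 -m pendant '[{"claw":87,"linear":[-5,0,-25],"twist":0},{"claw":87,"linear":[-5,0,-25],"twist":0},{"claw":87,"linear":[-5,0,-25],"twist":0},{"claw":87,"linear":[0,0,-25],"twist":0},{"claw":87,"linear":[0,0,0],"twist":0},{"claw":87,"linear":[0,0,0],"twist":0},{"claw":87,"linear":[0,0,0],"twist":0},{"claw":87,"linear":[0,0,0],"twist":0},{"claw":87,"linear":[0,0,0],"twist":0},{"claw":87,"linear":[0,0,0],"twist":0}]'
python3 - <<'E'
from h import *
P=camera_params('wrist'); im,d=snap('wrist','w3.png'); p=cloud('wrist',d,P); np.savez('w3.npz',im=im,d=d,p=p)
# rectified ortho map of scene, 1px=1mm: rows x from 0.72 down to 0.33, cols y from .27 to -.45
H,W=400,740; o=np.zeros((H,W,3),np.uint8); ok=np.isfinite(p[...,0])&(p[...,2]<.12)
# plane z=.008 projection for colour
gx,gy=np.meshgrid(.72-np.arange(H)*.001,.27-np.arange(W)*.001,indexing='ij')
pts=np.stack([gx,gy,np.full_like(gx,.008)],-1).reshape(-1,3)
R=cv2.Rodrigues(P['rvec'])[0]; c=pts@R.T+P['tvec']; s=c[:,:2]/c[:,2:]; s=s*(1+P['k1']*(s**2).sum(1,keepdims=True))
m=np.stack([s[:,0]*P['fx']+P['cx'],s[:,1]*P['fy']+P['cy']],-1).reshape(H,W,2).astype(np.float32)
q=cv2.remap(im,m,None,cv2.INTER_LINEAR); cv2.imwrite('pics/ortho.png',q[:,:,::-1]); cv2.imwrite('ortho.png',q[:,:,::-1])
pu,pv=0,0
g=p[150:230,:,2]; print('bench z', np.nanmedian(g[np.abs(g)<.015]))
E
```

```text
clock: 5.65
tool_pos: [0.5443, -0.0773, 0.3116]
orientation: [-170.8, 89.9, 11.8]
force: [0.2, 0.1, -0.1]
opening: 0.087
bench z 0.0033969699453344523
```

View pics/ortho.png

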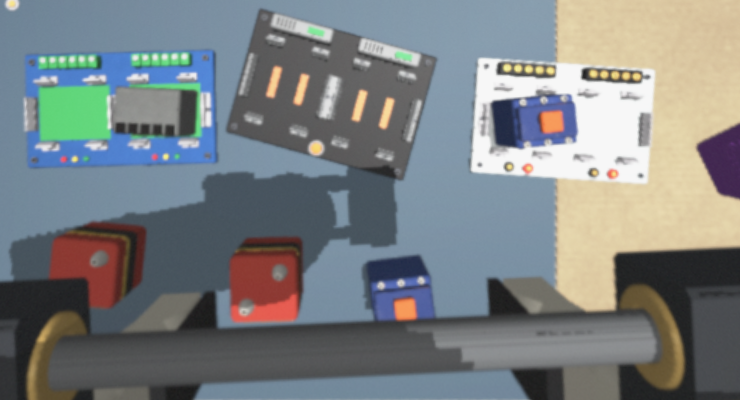

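The 1 mm/px ortho view gives the three plate poses:

| Rig | Plate corners (px) | Yaw | Empty bay(s) (x, y in m) |
|---|---|---|---|
| Relay rig | (25,53), (215,50), (217,162), (28,167) | +1.2° | (.606, .194) |
| Dock | (262,10), (437,57), (402,180), (228,130) | −15° | (.634, −.017) and (.611, −.103) |
| Contactor rig | (476,58), (655,69), (648,184), (471,173) | −3.5° | (.5935, −.334) |

Plate sizes match the given ones, and the loaded parts fit these poses. I'll start with the contactor.

```bash
cat > go.py <<'E'
import sys; from h import *
x,y,z,yaw=map(float,sys.argv[1:5]); o=get_obs()
p=np.array(o['tool_pos']); r,_,w=o['orientation']; cur=(90-(r-w))%360; a=np.radians(cur)
Y=np.array([np.cos(a),np.sin(a)]); Z=np.array([Y[1],-Y[0]]); d=np.array([x,y])-p[:2]
tw=-((yaw-cur+180)%360-180)
print('t',round(o['clock'],2),'pos',np.round(p,4),'yaw',round(cur,1),'-> lin(before twist)',np.round([(p[2]-z)*1e3,d@Y*1e3,d@Z*1e3],1),'twist',round(np.radians(tw),3),'open',round(o['opening']*1e3,1),'F',np.round(o['force'],1))
E
python3 -m pendant '[{"claw":87,"linear":[25,7.7,18.2],"twist":0},{"claw":87,"linear":[25,7.7,18.2],"twist":0},{"claw":87,"linear":[25,7.7,18.2],"twist":0},{"claw":87,"linear":[25,7.7,18.2],"twist":0},{"claw":87,"linear":[25,7.7,18.2],"twist":0},{"claw":87,"linear":[25,7.7,18.2],"twist":0},{"claw":87,"linear":[0,0,0],"twist":0.115},{"claw":87,"linear":[0,0,0],"twist":0.115},{"claw":87,"linear":[0,0,0],"twist":0.115},{"claw":87,"linear":[0,0,0],"twist":0.115}]'
python3 -m pendant '[{"claw":87,"linear":[0,0,0],"twist":0.115},{"claw":87,"linear":[0,0,0],"twist":0.115},{"claw":87,"linear":[0,0,0],"twist":0.115},{"claw":87,"linear":[0,0,0],"twist":0.115},{"claw":87,"linear":[0,0,0],"twist":0.115},{"claw":87,"linear":[0,0,0],"twist":0.115},{"claw":87,"linear":[0,0,0],"twist":0.115},{"claw":87,"linear":[0,0,0],"twist":0.115},{"claw":87,"linear":[0,0,0],"twist":0.105},{"claw":87,"linear":[0,0,0],"twist":0}]'
python3 go.py .437 -.128 .018 187.5
python3 - <<'E'
from h import *
P=camera_params('wrist'); im,d=snap('wrist','w4.png'); p=cloud('wrist',d,P)
q=p.reshape(-1,3); q=q[np.isfinite(q[:,0])]
for x,y in((.437,-.128),(.387,-.267)):
    t=q[(np.hypot(q[:,0]-x,q[:,1]-y)<.055)&(q[:,2]>.04)&(q[:,2]<.09)]
    if len(t)>30: rc=cv2.minAreaRect((t[:,:2]*1e3).astype(np.float32)); print(len(t),np.round(t[:,2].max(),3),np.round(rc[0]),np.round(rc[1]),round(rc[2],1))
E
```

```text
clock: 6.53
tool_pos: [0.4376, -0.1286, 0.1614]
orientation: [-155.4, 90.0, 0.5]
force: [0.1, -0.5, -0.2]
opening: 0.087
clock: 7.37
tool_pos: [0.4377, -0.1285, 0.1614]
orientation: [-86.7, 90.0, 10.6]
force: [-0.4, -0.2, -0.1]
opening: 0.087
t 7.37 pos [ 0.4377 -0.1285  0.1614] yaw 187.3 -> lin(before twist) [143.4   0.6   0.5] twist -0.004 open 87.0 F [-0.4 -0.2 -0.1]
3183 0.08 [ 438. -127.] [46. 54.] 7.2
3842 0.057 [ 389. -265.] [60. 43.] 78.4
```

View pics/w4.png

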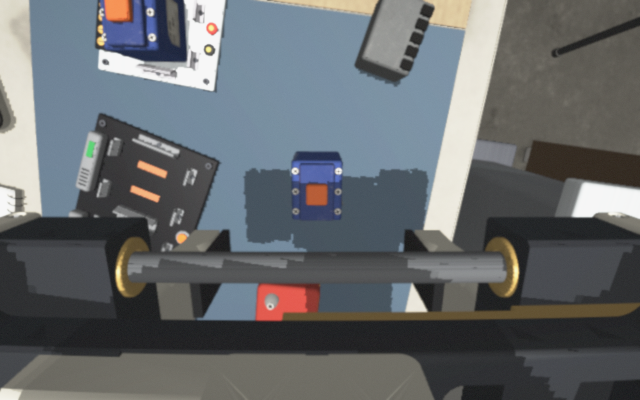

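The wrist look agrees with the top estimate: contactor at (438,−127) mm, yaw 7.2°, centred between the fingers at pixel (317,187). I'll descend and grip.

```bash
python3 -m pendant '[{"claw":87,"linear":[25,0,0],"twist":0},{"claw":87,"linear":[25,0,1],"twist":0},{"claw":87,"linear":[25,0,0],"twist":0},{"claw":87,"linear":[25,0,0],"twist":0},{"claw":87,"linear":[20,0,0],"twist":0},{"claw":87,"linear":[14,0,0],"twist":0},{"claw":87,"linear":[9,0,0],"twist":0},{"claw":87,"linear":[0,0,0],"twist":0},{"claw":40,"linear":[0,0,0],"twist":0},{"claw":40,"linear":[0,0,0],"twist":0}]'
python3 -m pendant '[{"claw":40,"linear":[0,0,0],"twist":0},{"claw":40,"linear":[0,0,0],"twist":0},{"claw":40,"linear":[0,0,0],"twist":0},{"claw":40,"linear":[0,0,0],"twist":0},{"claw":40,"linear":[0,0,0],"twist":0},{"claw":40,"linear":[0,0,0],"twist":0},{"claw":40,"linear":[-8,0,0],"twist":0},{"claw":40,"linear":[-16,0,0],"twist":0},{"claw":40,"linear":[-20,0,0],"twist":0},{"claw":40,"linear":[-20,0,0],"twist":0}]'
python3 go.py .5935 -.334 .15 176.5
```

```text
clock: 8.25
tool_pos: [0.4385, -0.1274, 0.0189]
orientation: [-96.8, 89.9, 0.8]
force: [-0.7, -0.8, 0.0]
opening: 0.0789
clock: 9.08
tool_pos: [0.4366, -0.1276, 0.0826]
orientation: [84.5, 89.9, -178.0]
force: [0.4, 0.3, -3.4]
opening: 0.0458
t 9.08 pos [ 0.4366 -0.1276  0.0826] yaw 187.6 -> lin(before twist) [ -67.4 -128.4 -225.3] twist 0.193 open 45.8 F [ 0.4  0.3 -3.4]
```

```bash
python3 -m pendant '[{"claw":40,"linear":[-14,-8,-15],"twist":0},{"claw":40,"linear":[-14,-12,-20],"twist":0},{"claw":40,"linear":[-12,-13.4,-24],"twist":0},{"claw":40,"linear":[-10,-14,-25],"twist":0},{"claw":40,"linear":[0,-14,-25],"twist":0},{"claw":40,"linear":[0,-14,-25],"twist":0},{"claw":40,"linear":[0,-14,-25],"twist":0},{"claw":40,"linear":[0,-14,-25],"twist":0},{"claw":40,"linear":[0,-14,-23],"twist":0},{"claw":40,"linear":[0,-11,-18.3],"twist":0}]'
python3 -m pendant '[{"claw":40,"linear":[0,0,0],"twist":0.1},{"claw":40,"linear":[0,0,0],"twist":0.093},{"claw":40,"linear":[0,0,0],"twist":0},{"claw":40,"linear":[0,0,0],"twist":0},{"claw":40,"linear":[0,0,0],"twist":0},{"claw":40,"linear":[0,0,0],"twist":0},{"claw":40,"linear":[0,0,0],"twist":0},{"claw":40,"linear":[0,0,0],"twist":0},{"claw":40,"linear":[0,0,0],"twist":0},{"claw":40,"linear":[0,0,0],"twist":0}]'
python3 go.py .5935 -.334 .0269 176.5
python3 - <<'E'
from h import *
P=camera_params('wrist'); im,d=snap('wrist','w5.png')
E
```

```text
clock: 9.92
tool_pos: [0.5948, -0.3354, 0.1314]
orientation: [63.1, 89.9, 160.7]
force: [0.8, 0.7, -1.8]
opening: 0.0455
clock: 10.75
tool_pos: [0.5946, -0.3338, 0.1322]
orientation: [-96.9, 90.0, -10.3]
force: [-0.5, -0.3, -3.4]
opening: 0.0456
t 10.75 pos [ 0.5946 -0.3338  0.1322] yaw 176.5 -> lin(before twist) [105.3   1.1  -0.2] twist 0.001 open 45.6 F [-0.5 -0.3 -3.4]
```

View pics/w5.png

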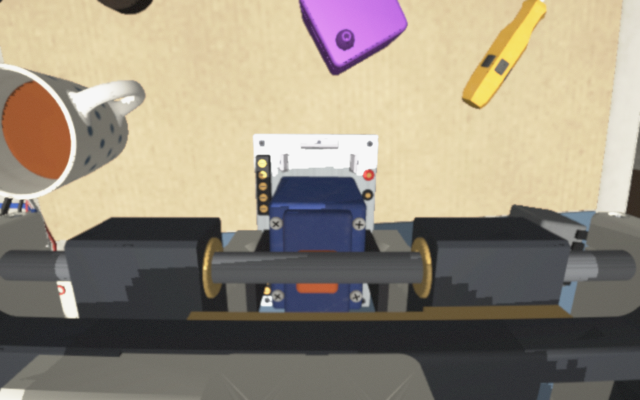

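```bash
python3 -m pendant '[{"claw":40,"linear":[20,1,0],"twist":0},{"claw":40,"linear":[20,0,0],"twist":0},{"claw":40,"linear":[20,0,0],"twist":0},{"claw":40,"linear":[14,0,0],"twist":0},{"claw":40,"linear":[10,0,0],"twist":0},{"claw":40,"linear":[7,0,0],"twist":0},{"claw":40,"linear":[5,0,0],"twist":0},{"claw":40,"linear":[4,0,0],"twist":0},{"claw":40,"linear":[2,0,0],"twist":0},{"claw":40,"linear":[0,0,0],"twist":0}]'
python3 go.py .5935 -.334 .0269 176.5
```

```text
clock: 11.63
tool_pos: [0.5938, -0.3339, 0.0302]
orientation: [-108.2, 90.0, -21.7]
force: [-0.3, 0.4, -2.6]
opening: 0.0455
t 11.63 pos [ 0.5938 -0.3339  0.0302] yaw 176.5 -> lin(before twist) [ 3.3  0.3 -0.1] twist 0.0 open 45.5 F [-0.3  0.4 -2.6]
```

```bash
python3 -m pendant '[{"claw":40,"linear":[1,0,0],"twist":0},{"claw":40,"linear":[1,0,0],"twist":0},{"claw":40,"linear":[1,0,0],"twist":0},{"claw":40,"linear":[0.5,0,0],"twist":0},{"claw":40,"linear":[0,0,0],"twist":0},{"claw":40,"linear":[0,0,0],"twist":0},{"claw":40,"linear":[0,0,0],"twist":0},{"claw":40,"linear":[0,0,0],"twist":0},{"claw":40,"linear":[0,0,0],"twist":0},{"claw":40,"linear":[0,0,0],"twist":0}]'
python3 go.py .5935 -.334 .0269 176.5
```

```text
clock: 12.47
tool_pos: [0.5936, -0.3339, 0.0266]
orientation: [160.6, 90.0, -112.9]
force: [0.2, 0.2, -2.4]
opening: 0.0455
t 12.47 pos [ 0.5936 -0.3339  0.0266] yaw 176.5 -> lin(before twist) [-0.3  0.1 -0.2] twist 0.0 open 45.5 F [ 0.2  0.2 -2.4]
```

The part is within about a millimetre of the floor. I'll release, rise, and check.

```bash
python3 -m pendant '[{"claw":40,"linear":[1,0,0],"twist":0},{"claw":40,"linear":[0,0,0],"twist":0},{"claw":60,"linear":[0,0,0],"twist":0},{"claw":60,"linear":[0,0,0],"twist":0},{"claw":60,"linear":[0,0,0],"twist":0},{"claw":60,"linear":[-5,0,0],"twist":0},{"claw":60,"linear":[-20,0,0],"twist":0},{"claw":60,"linear":[-30,0,0],"twist":0},{"claw":87,"linear":[-30,0,0],"twist":0},{"claw":87,"linear":[-40,0,0],"twist":0}]'
python3 go.py .389 -.265 .15 168
python3 - <<'E'
from h import *
P=camera_params('top'); im,d=snap('top'); p=cloud('top',d,P); q=p.reshape(-1,3); q=q[np.isfinite(q[:,0])]
for x,y in((.5935,-.334),(.599,-.25)):
    t=q[(np.hypot(q[:,0]-x,q[:,1]-y)<.04)&(q[:,2]>.04)&(q[:,2]<.1)]
    if len(t)>30: rc=cv2.minAreaRect((t[:,:2]*1e3).astype(np.float32)); print(len(t),np.round(np.percentile(t[:,2],90),3),np.round(rc[0]),np.round(rc[1]),round(rc[2],1))
E
```

```text
clock: 13.3
tool_pos: [0.5923, -0.3333, 0.1501]
orientation: [72.3, 89.8, 158.8]
force: [0.6, 0.3, -0.1]
opening: 0.0681
t 13.3 pos [ 0.5923 -0.3333  0.1501] yaw 176.5 -> lin(before twist) [1.000e-01 2.071e+02 5.580e+01] twist 0.148 open 68.1 F [ 0.6  0.3 -0.1]
168 0.081 [ 593. -333.] [52. 46.] 84.7
308 0.085 [ 599. -250.] [46. 55.] 6.7
```

```bash
python3 -m pendant '[{"claw":87,"linear":[-5,20,5.8],"twist":0},{"claw":87,"linear":[0,30,8],"twist":0},{"claw":87,"linear":[0,30,8],"twist":0},{"claw":87,"linear":[0,30,8],"twist":0},{"claw":87,"linear":[0,30,8],"twist":0},{"claw":87,"linear":[0,30,8],"twist":0},{"claw":87,"linear":[0,25,7],"twist":0},{"claw":87,"linear":[0,12,3],"twist":0},{"claw":87,"linear":[0,0,0],"twist":0.074},{"claw":87,"linear":[0,0,0],"twist":0.074}]'
python3 go.py .389 -.265 .018 168
```

```text
clock: 14.18
tool_pos: [0.3903, -0.2656, 0.1566]
orientation: [-93.6, 89.9, -15.7]
force: [0.6, 0.8, 0.2]
opening: 0.0867
t 14.18 pos [ 0.3903 -0.2656  0.1566] yaw 167.9 -> lin(before twist) [138.6   1.4   0.3] twist -0.002 open 86.7 F [0.6 0.8 0.2]
```

```bash
python3 -m pendant '[{"claw":87,"linear":[25,1,0],"twist":0},{"claw":87,"linear":[25,0,0],"twist":0},{"claw":87,"linear":[25,0,0],"twist":0},{"claw":87,"linear":[25,0,0],"twist":0},{"claw":87,"linear":[19,0,0],"twist":0},{"claw":87,"linear":[12,0,0],"twist":0},{"claw":87,"linear":[7.5,0,0],"twist":0},{"claw":87,"linear":[0,0,0],"twist":0},{"claw":39,"linear":[0,0,0],"twist":0},{"claw":39,"linear":[0,0,0],"twist":0}]'
python3 -m pendant '[{"claw":39,"linear":[0,0,0],"twist":0},{"claw":39,"linear":[0,0,0],"twist":0},{"claw":39,"linear":[0,0,0],"twist":0},{"claw":39,"linear":[0,0,0],"twist":0},{"claw":39,"linear":[0,0,0],"twist":0},{"claw":39,"linear":[0,0,0],"twist":0},{"claw":39,"linear":[-8,0,0],"twist":0},{"claw":39,"linear":[-16,0,0],"twist":0},{"claw":39,"linear":[-25,0,0],"twist":0},{"claw":39,"linear":[-25,0,0],"twist":0}]'
python3 go.py .606 .194 .15 181.2
```

```text
clock: 15.02
tool_pos: [0.3903, -0.2656, 0.0179]
orientation: [-96.7, 89.9, -18.7]
force: [-0.6, 0.8, 0.0]
opening: 0.0786
clock: 15.85
tool_pos: [0.3884, -0.2651, 0.0916]
orientation: [87.3, 89.9, 165.3]
force: [0.2, -0.3, -2.2]
opening: 0.0441
t 15.85 pos [ 0.3884 -0.2651  0.0916] yaw 168.0 -> lin(before twist) [ -58.4 -117.6  494.2] twist -0.23 open 44.1 F [ 0.2 -0.3 -2.2]
```

```bash
python3 -m pendant '[{"claw":39,"linear":[-20,-3,12],"twist":0},{"claw":39,"linear":[-20,-4,20],"twist":0},{"claw":39,"linear":[-18,-6,25],"twist":0},{"claw":39,"linear":[0,-7,29],"twist":0},{"claw":39,"linear":[0,-7,29],"twist":0},{"claw":39,"linear":[0,-7,29],"twist":0},{"claw":39,"linear":[0,-7,29],"twist":0},{"claw":39,"linear":[0,-7,29],"twist":0},{"claw":39,"linear":[0,-7,29],"twist":0},{"claw":39,"linear":[0,-7,29],"twist":0}]'
python3 -m pendant '[{"claw":39,"linear":[0,-7,29],"twist":0},{"claw":39,"linear":[0,-7,29],"twist":0},{"claw":39,"linear":[0,-7,29],"twist":0},{"claw":39,"linear":[0,-7,29],"twist":0},{"claw":39,"linear":[0,-7,29],"twist":0},{"claw":39,"linear":[0,-7,29],"twist":0},{"claw":39,"linear":[0,-7,29],"twist":0},{"claw":39,"linear":[0,-6.6,24],"twist":0},{"claw":39,"linear":[0,0,7],"twist":-0.115},{"claw":39,"linear":[0,0,0],"twist":-0.115}]'
python3 go.py .606 .194 .15 181.2
```

```text
clock: 16.68
tool_pos: [0.504, -0.0224, 0.1494]
orientation: [51.9, 90.0, 129.9]
force: [0.9, -0.8, -2.5]
opening: 0.0442
clock: 17.52
tool_pos: [0.6071, 0.1955, 0.1483]
orientation: [109.0, 89.9, -159.5]
force: [-0.1, -0.2, -2.8]
opening: 0.0443
t 17.52 pos [0.6071 0.1955 0.1483] yaw 181.6 -> lin(before twist) [-1.7  1.1 -1.5] twist 0.007 open 44.3 F [-0.1 -0.2 -2.8]
```

```bash
python3 -m pendant '[{"claw":39,"linear":[15,1,-1.5],"twist":0.007},{"claw":39,"linear":[15,0,0],"twist":0},{"claw":39,"linear":[15,0,0],"twist":0},{"claw":39,"linear":[10,0,0],"twist":0},{"claw":39,"linear":[5,0,0],"twist":0},{"claw":39,"linear":[0,0,0],"twist":0},{"claw":39,"linear":[0,0,0],"twist":0},{"claw":39,"linear":[0,0,0],"twist":0},{"claw":39,"linear":[0,0,0],"twist":0},{"claw":39,"linear":[0,0,0],"twist":0}]'
python3 go.py .606 .194 .0265 181.2
python3 - <<'E'
from h import *
snap('wrist','w6.png')
E
```

```text
clock: 18.35
tool_pos: [0.6064, 0.1922, 0.0899]
orientation: [-58.5, 89.9, 32.3]
force: [-0.3, -0.7, -2.9]
opening: 0.0437
t 18.35 pos [0.6064 0.1922 0.0899] yaw 180.8 -> lin(before twist) [63.4  0.4  1.8] twist -0.007 open 43.7 F [-0.3 -0.7 -2.9]
```

View pics/w6.png

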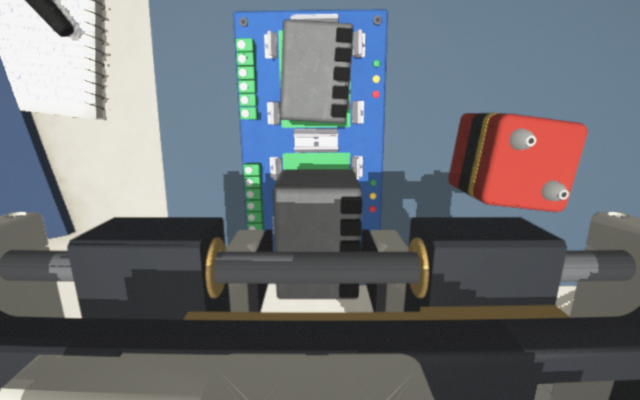

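The held relay lines up with the rig axis at column ~317, and the green floor edge shows ahead of it at (316,160). I'll lower it.

```bash
python3 -m pendant '[{"claw":39,"linear":[12,0,1.5],"twist":0},{"claw":39,"linear":[12,0,0],"twist":0},{"claw":39,"linear":[12,0,0],"twist":0},{"claw":39,"linear":[8,0,0],"twist":0},{"claw":39,"linear":[6,0,0],"twist":0},{"claw":39,"linear":[5,0,0],"twist":0},{"claw":39,"linear":[4,0,0],"twist":0},{"claw":39,"linear":[2,0,0],"twist":0},{"claw":39,"linear":[1,0,0],"twist":0},{"claw":39,"linear":[0.5,0,0],"twist":0}]'
python3 go.py .606 .194 .0262 181.2
python3 -m pendant '[{"claw":39,"linear":[0.5,0,0],"twist":0},{"claw":39,"linear":[0.5,0,0],"twist":0},{"claw":39,"linear":[0,0,0],"twist":0},{"claw":39,"linear":[0,0,0],"twist":0},{"claw":39,"linear":[0,0,0],"twist":0},{"claw":39,"linear":[0,0,0],"twist":0},{"claw":39,"linear":[0,0,0],"twist":0},{"claw":39,"linear":[0,0,0],"twist":0},{"claw":39,"linear":[0,0,0],"twist":0},{"claw":39,"linear":[0,0,0],"twist":0}]'
python3 go.py .606 .194 .0262 181.2
```

```text
clock: 19.23
tool_pos: [0.6062, 0.1936, 0.0267]
orientation: [-65.2, 90.0, 25.6]
force: [-0.4, -0.5, -2.8]
opening: 0.0444
t 19.23 pos [0.6062 0.1936 0.0267] yaw 180.8 -> lin(before twist) [0.5 0.2 0.4] twist -0.007 open 44.4 F [-0.4 -0.5 -2.8]
clock: 20.07
tool_pos: [0.606, 0.1935, 0.0255]
orientation: [155.2, 90.0, -114.0]
force: [0.3, 1.1, -2.8]
opening: 0.0444
t 20.07 pos [0.606  0.1935 0.0255] yaw 180.8 -> lin(before twist) [-0.7 -0.   0.5] twist -0.007 open 44.4 F [ 0.3  1.1 -2.8]
```

```bash
python3 -m pendant '[{"claw":39,"linear":[0.5,0,0],"twist":0},{"claw":39,"linear":[0.5,0,0],"twist":0},{"claw":39,"linear":[0,0,0],"twist":0},{"claw":60,"linear":[0,0,0],"twist":0},{"claw":60,"linear":[0,0,0],"twist":0},{"claw":60,"linear":[0,0,0],"twist":0},{"claw":60,"linear":[-5,0,0],"twist":0},{"claw":60,"linear":[-20,0,0],"twist":0},{"claw":60,"linear":[-30,0,0],"twist":0},{"claw":87,"linear":[-35,0,0],"twist":0}]'
python3 go.py .465 .154 .15 175
python3 - <<'E'
from h import *
P=camera_params('top'); im,d=snap('top'); p=cloud('top',d,P); q=p.reshape(-1,3); q=q[np.isfinite(q[:,0])]
for x,y in((.5935,-.334),(.599,-.25),(.606,.194),(.606,.103),(.465,.154),(.451,-.004)):
    t=q[(np.hypot(q[:,0]-x,q[:,1]-y)<.045)&(q[:,2]>.04)&(q[:,2]<.1)]
    if len(t)>30: rc=cv2.minAreaRect((t[:,:2]*1e3).astype(np.float32)); print(len(t),np.round(np.percentile(t[:,2],90),3),np.round(rc[0]),np.round(rc[1]),round(rc[2],1))
E
```

```text
clock: 20.9
tool_pos: [0.6048, 0.1928, 0.114]
orientation: [120.2, 89.8, -149.0]
force: [0.5, 0.9, 0.1]
opening: 0.0624
t 20.9 pos [0.6048 0.1928 0.114 ] yaw 180.8 -> lin(before twist) [-36.  140.4 -36.9] twist 0.101 open 62.4 F [0.5 0.9 0.1]
313 0.083 [ 593. -334.] [56. 45.] 85.2
306 0.084 [ 599. -250.] [46. 55.] 6.6
240 0.062 [606. 188.] [45. 59.] 0.1
295 0.062 [608. 101.] [59. 42.] 88.8
435 0.069 [465. 154.] [62. 60.] 84.4
419 0.069 [451.  -4.] [59. 61.] 1.1
```

The contactor and relay now match their loaded neighbours in height (.083 vs .084 m, .062 vs .062 m). Next is the left battery.

```bash
python3 -m pendant '[{"claw":87,"linear":[-18,8,-3],"twist":0},{"claw":87,"linear":[-18,20,-5],"twist":0},{"claw":87,"linear":[0,28,-7],"twist":0},{"claw":87,"linear":[0,28,-7],"twist":0},{"claw":87,"linear":[0,28,-7],"twist":0},{"claw":87,"linear":[0,20,-5],"twist":0},{"claw":87,"linear":[0,8.4,-2.9],"twist":0},{"claw":87,"linear":[0,0,0],"twist":0.1},{"claw":87,"linear":[0,0,0],"twist":0},{"claw":87,"linear":[0,0,0],"twist":0}]'
python3 go.py .465 .154 .018 175
python3 - <<'E'
from h import *
P=camera_params('wrist'); im,d=snap('wrist'); p=cloud('wrist',d,P); q=p.reshape(-1,3); q=q[np.isfinite(q[:,0])]
for x,y in((.465,.154),(.451,-.004)):
    t=q[(np.hypot(q[:,0]-x,q[:,1]-y)<.055)&(q[:,2]>.04)&(q[:,2]<.09)]
    if len(t)>30: rc=cv2.minAreaRect((t[:,:2]*1e3).astype(np.float32)); print(len(t),np.round(t[:,2].max(),3),np.round(rc[0]),np.round(rc[1]),round(rc[2],1))
E
```

```text
clock: 21.78
tool_pos: [0.4668, 0.155, 0.151]
orientation: [-57.3, 89.9, 27.9]
force: [1.0, -0.1, -0.7]
opening: 0.087
t 21.78 pos [0.4668 0.155  0.151 ] yaw 175.2 -> lin(before twist) [133.    1.7  -1.2] twist 0.004 open 87.0 F [ 1.  -0.1 -0.7]
5081 0.079 [466. 157.] [60. 60.] 84.5
2614 0.078 [452.  20.] [21. 61.] 84.6
```

```bash
python3 -m pendant '[{"claw":87,"linear":[25,1,1],"twist":0},{"claw":87,"linear":[25,0,0],"twist":0},{"claw":87,"linear":[25,0,0],"twist":0},{"claw":87,"linear":[24,0,0],"twist":0},{"claw":87,"linear":[18,0,0],"twist":0},{"claw":87,"linear":[11,0,0],"twist":0},{"claw":87,"linear":[5,0,0],"twist":0},{"claw":87,"linear":[0,0,0],"twist":0},{"claw":54,"linear":[0,0,0],"twist":0},{"claw":54,"linear":[0,0,0],"twist":0}]'
python3 -m pendant '[{"claw":54,"linear":[0,0,0],"twist":0},{"claw":54,"linear":[0,0,0],"twist":0},{"claw":54,"linear":[0,0,0],"twist":0},{"claw":54,"linear":[0,0,0],"twist":0},{"claw":54,"linear":[0,0,0],"twist":0},{"claw":54,"linear":[-8,0,0],"twist":0},{"claw":54,"linear":[-16,0,0],"twist":0},{"claw":54,"linear":[-25,0,0],"twist":0},{"claw":54,"linear":[-30,0,0],"twist":0},{"claw":54,"linear":[-30,0,0],"twist":0}]'
python3 go.py .634 -.017 .14 165
```

```text
clock: 22.67
tool_pos: [0.4659, 0.1561, 0.0183]
orientation: [-52.6, 89.9, 32.5]
force: [0.2, 0.2, 0.9]
opening: 0.0786
clock: 23.5
tool_pos: [0.4639, 0.1549, 0.1272]
orientation: [125.1, 89.8, -149.8]
force: [1.1, -0.2, -4.1]
opening: 0.0595
t 23.5 pos [0.4639 0.1549 0.1272] yaw 175.1 -> lin(before twist) [ -12.8 -184.3 -156.6] twist 0.175 open 59.5 F [ 1.1 -0.2 -4.1]
```

```bash
python3 -m pendant '[{"claw":54,"linear":[-10,-8,-6],"twist":0},{"claw":54,"linear":[-3,-18,-14],"twist":0},{"claw":54,"linear":[0,-22,-19],"twist":0},{"claw":54,"linear":[0,-22,-19],"twist":0},{"claw":54,"linear":[0,-22,-19],"twist":0},{"claw":54,"linear":[0,-22,-19],"twist":0},{"claw":54,"linear":[0,-22,-19],"twist":0},{"claw":54,"linear":[0,-22,-19],"twist":0},{"claw":54,"linear":[0,-17,-15],"twist":0},{"claw":54,"linear":[0,-9.3,-7.6],"twist":0}]'
python3 -m pendant '[{"claw":54,"linear":[0,0,0],"twist":0.09},{"claw":54,"linear":[0,0,0],"twist":0.085},{"claw":54,"linear":[15,0,0],"twist":0},{"claw":54,"linear":[15,0,0],"twist":0},{"claw":54,"linear":[15,0,0],"twist":0},{"claw":54,"linear":[5,0,0],"twist":0},{"claw":54,"linear":[0,0,0],"twist":0},{"claw":54,"linear":[0,0,0],"twist":0},{"claw":54,"linear":[0,0,0],"twist":0},{"claw":54,"linear":[0,0,0],"twist":0}]'
python3 go.py .634 -.017 .0263 165
python3 - <<'E'
from h import *
snap('wrist','w7.png')
E
```

```text
clock: 24.33
tool_pos: [0.6358, -0.0183, 0.1386]
orientation: [107.9, 89.9, -167.1]
force: [0.5, -0.6, -5.1]
opening: 0.0598
clock: 25.17
tool_pos: [0.636, -0.0159, 0.0907]
orientation: [-65.2, 89.9, 9.9]
force: [0.6, 0.0, -4.5]
opening: 0.0595
t 25.17 pos [ 0.636  -0.0159  0.0907] yaw 165.1 -> lin(before twist) [64.4  1.6 -1.5] twist 0.001 open 59.5 F [ 0.6  0.  -4.5]
```

View pics/w7.png

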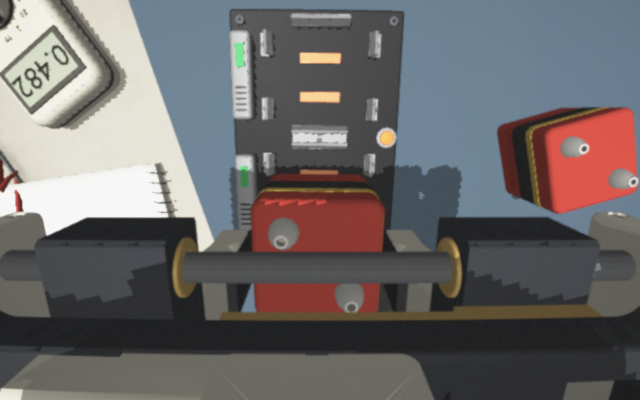

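The held battery (column 318) is on the dock axis (column 320) and square to it. I'll lower it.

```bash
python3 -m pendant '[{"claw":54,"linear":[12,1,-1.5],"twist":0},{"claw":54,"linear":[12,0,0],"twist":0},{"claw":54,"linear":[12,0,0],"twist":0},{"claw":54,"linear":[9,0,0],"twist":0},{"claw":54,"linear":[6,0,0],"twist":0},{"claw":54,"linear":[5,0,0],"twist":0},{"claw":54,"linear":[4,0,0],"twist":0},{"claw":54,"linear":[2,0,0],"twist":0},{"claw":54,"linear":[1,0,0],"twist":0},{"claw":54,"linear":[0.5,0,0],"twist":0}]'
python3 go.py .634 -.017 .0263 165
python3 -m pendant '[{"claw":54,"linear":[0.7,0,0],"twist":0},{"claw":54,"linear":[0.7,0,0],"twist":0},{"claw":54,"linear":[0,0,0],"twist":0},{"claw":54,"linear":[0,0,0],"twist":0},{"claw":54,"linear":[0,0,0],"twist":0},{"claw":54,"linear":[0,0,0],"twist":0},{"claw":54,"linear":[0,0,0],"twist":0},{"claw":54,"linear":[0,0,0],"twist":0},{"claw":54,"linear":[0,0,0],"twist":0},{"claw":54,"linear":[0,0,0],"twist":0}]'
python3 go.py .634 -.017 .0263 165
```

```text
clock: 26.05
tool_pos: [0.6341, -0.0174, 0.0263]
orientation: [-112.2, 90.0, -37.1]
force: [-1.2, -0.0, -1.1]
opening: 0.0601
t 26.05 pos [ 0.6341 -0.0174  0.0263] yaw 165.1 -> lin(before twist) [-0.   0.2  0.3] twist 0.001 open 60.1 F [-1.2 -0.  -1.1]
clock: 26.88
tool_pos: [0.6342, -0.0174, 0.0263]
orientation: [-75.8, 89.9, -0.7]
force: [-5.0, 0.2, 5.8]
opening: 0.06
t 26.88 pos [ 0.6342 -0.0174  0.0263] yaw 165.1 -> lin(before twist) [-0.   0.2  0.3] twist 0.001 open 60.0 F [-5.   0.2  5.8]
```

The part is touching the floor. I'll release and go to the second battery at (.451,−.004), yaw 1.5°.

```bash
python3 -m pendant '[{"claw":54,"linear":[-0.7,0,0],"twist":0},{"claw":74,"linear":[0,0,0],"twist":0},{"claw":74,"linear":[0,0,0],"twist":0},{"claw":74,"linear":[0,0,0],"twist":0},{"claw":74,"linear":[0,0,0],"twist":0},{"claw":74,"linear":[-5,0,0],"twist":0},{"claw":74,"linear":[-20,0,0],"twist":0},{"claw":80,"linear":[-30,0,0],"twist":0},{"claw":87,"linear":[-35,0,0],"twist":0},{"claw":87,"linear":[-35,0,0],"twist":0}]'
python3 go.py .452 -.003 .15 181.5
```

```text
clock: 27.72
tool_pos: [0.6336, -0.0175, 0.1518]
orientation: [130.4, 89.9, -154.5]
force: [1.6, -0.8, -0.3]
opening: 0.0855
t 27.72 pos [ 0.6336 -0.0175  0.1518] yaw 165.1 -> lin(before twist) [  1.8 179.2 -32.8] twist -0.287 open 85.5 F [ 1.6 -0.8 -0.3]
```

```bash
python3 -m pendant '[{"claw":87,"linear":[0,20,-3],"twist":0},{"claw":87,"linear":[0,30,-5],"twist":0},{"claw":87,"linear":[0,35,-7],"twist":0},{"claw":87,"linear":[0,35,-7],"twist":0},{"claw":87,"linear":[0,35,-7],"twist":0},{"claw":87,"linear":[0,24.2,-3.8],"twist":0},{"claw":87,"linear":[0,0,0],"twist":-0.1},{"claw":87,"linear":[0,0,0],"twist":-0.1},{"claw":87,"linear":[0,0,0],"twist":-0.087},{"claw":87,"linear":[0,0,0],"twist":0}]'
python3 go.py .452 -.003 .018 181.5
python3 - <<'E'
from h import *
for n in('wrist','top'):
  P=camera_params(n); im,d=snap(n); p=cloud(n,d,P); q=p.reshape(-1,3); q=q[np.isfinite(q[:,0])]
  for x,y in((.451,-.004),(.634,-.017)):
    t=q[(np.hypot(q[:,0]-x,q[:,1]-y)<.055)&(q[:,2]>.04)&(q[:,2]<.095)]
    if len(t)>30: rc=cv2.minAreaRect((t[:,:2]*1e3).astype(np.float32)); print(n,len(t),np.round(np.percentile(t[:,2],90),3),np.round(rc[0]),np.round(rc[1]),round(rc[2],1))
E
```

```text
clock: 28.55
tool_pos: [0.4525, -0.0026, 0.1511]
orientation: [-72.8, 89.9, 19.0]
force: [0.4, -0.4, -0.3]
opening: 0.0869
t 28.55 pos [ 0.4525 -0.0026  0.1511] yaw 181.7 -> lin(before twist) [133.1   0.6  -0.3] twist 0.004 open 86.9 F [ 0.4 -0.4 -0.3]
wrist 5077 0.067 [452.  -2.] [60. 61.] 1.3
wrist 6629 0.075 [634. -16.] [61. 61.] 74.8
top 102 0.068 [452. -27.] [14. 57.] 89.6
top 447 0.076 [634. -17.] [61. 62.] 74.8
```

Battery 1 is confirmed at (634,−16) mm, seated 8 mm higher than on the bench. Now battery 2.

```bash
python3 -m pendant '[{"claw":87,"linear":[25,0,0.5],"twist":0},{"claw":87,"linear":[25,0,0],"twist":0},{"claw":87,"linear":[25,0,0],"twist":0},{"claw":87,"linear":[24,0,0],"twist":0},{"claw":87,"linear":[18,0,0],"twist":0},{"claw":87,"linear":[11,0,0],"twist":0},{"claw":87,"linear":[5,0,0],"twist":0},{"claw":87,"linear":[0,0,0],"twist":0},{"claw":54,"linear":[0,0,0],"twist":0},{"claw":54,"linear":[0,0,0],"twist":0}]'
python3 -m pendant '[{"claw":54,"linear":[0,0,0],"twist":0},{"claw":54,"linear":[0,0,0],"twist":0},{"claw":54,"linear":[0,0,0],"twist":0},{"claw":54,"linear":[0,0,0],"twist":0},{"claw":54,"linear":[0,0,0],"twist":0},{"claw":54,"linear":[-8,0,0],"twist":0},{"claw":54,"linear":[-16,0,0],"twist":0},{"claw":54,"linear":[-25,0,0],"twist":0},{"claw":54,"linear":[-30,0,0],"twist":0},{"claw":54,"linear":[-30,0,0],"twist":0}]'
python3 go.py .611 -.1025 .14 165
```

```text
clock: 29.48
tool_pos: [0.4532, -0.002, 0.0182]
orientation: [-74.0, 89.9, 17.5]
force: [-0.6, -0.4, -0.4]
opening: 0.0787
clock: 30.32
tool_pos: [0.4512, -0.0026, 0.1273]
orientation: [101.6, 89.9, -166.9]
force: [1.7, 0.9, -4.9]
opening: 0.0597
t 30.32 pos [ 0.4512 -0.0026  0.1273] yaw 181.5 -> lin(before twist) [ -12.7 -157.1 -104. ] twist 0.288 open 59.7 F [ 1.7  0.9 -4.9]
```

```bash
python3 -m pendant '[{"claw":54,"linear":[-10,-8,-5],"twist":0},{"claw":54,"linear":[-3,-18,-12],"twist":0},{"claw":54,"linear":[0,-24,-16],"twist":0},{"claw":54,"linear":[0,-24,-16],"twist":0},{"claw":54,"linear":[0,-24,-16],"twist":0},{"claw":54,"linear":[0,-24,-16],"twist":0},{"claw":54,"linear":[0,-20,-14],"twist":0},{"claw":54,"linear":[0,-15.1,-9],"twist":0},{"claw":54,"linear":[0,0,0],"twist":0.1},{"claw":54,"linear":[0,0,0],"twist":0.1}]'
python3 -m pendant '[{"claw":54,"linear":[0,0,0],"twist":0.088},{"claw":54,"linear":[0,0,0],"twist":0},{"claw":54,"linear":[15,0,0],"twist":0},{"claw":54,"linear":[15,0,0],"twist":0},{"claw":54,"linear":[15,0,0],"twist":0},{"claw":54,"linear":[5,0,0],"twist":0},{"claw":54,"linear":[0,0,0],"twist":0},{"claw":54,"linear":[0,0,0],"twist":0},{"claw":54,"linear":[0,0,0],"twist":0},{"claw":54,"linear":[0,0,0],"twist":0}]'
python3 go.py .611 -.1025 .0263 165
```

```text
clock: 31.15
tool_pos: [0.612, -0.1029, 0.1382]
orientation: [96.5, 89.9, 176.2]
force: [-0.7, 0.7, -4.8]
opening: 0.06
clock: 31.98
tool_pos: [0.6129, -0.1021, 0.0905]
orientation: [-72.6, 89.9, 2.4]
force: [0.5, -0.7, -4.3]
opening: 0.0596
t 31.98 pos [ 0.6129 -0.1021  0.0905] yaw 165.0 -> lin(before twist) [64.2  1.7 -0.9] twist 0.0 open 59.6 F [ 0.5 -0.7 -4.3]
```

```bash
python3 -m pendant '[{"claw":54,"linear":[12,1,-1],"twist":0},{"claw":54,"linear":[12,0,0],"twist":0},{"claw":54,"linear":[12,0,0],"twist":0},{"claw":54,"linear":[9,0,0],"twist":0},{"claw":54,"linear":[6,0,0],"twist":0},{"claw":54,"linear":[5,0,0],"twist":0},{"claw":54,"linear":[4,0,0],"twist":0},{"claw":54,"linear":[2,0,0],"twist":0},{"claw":54,"linear":[1,0,0],"twist":0},{"claw":54,"linear":[0.5,0,0],"twist":0}]'
python3 go.py .611 -.1025 .0263 165
python3 -m pendant '[{"claw":54,"linear":[0.4,0,0],"twist":0},{"claw":54,"linear":[0,0,0],"twist":0},{"claw":54,"linear":[0,0,0],"twist":0},{"claw":54,"linear":[0,0,0],"twist":0},{"claw":54,"linear":[0,0,0],"twist":0},{"claw":54,"linear":[0,0,0],"twist":0},{"claw":54,"linear":[0,0,0],"twist":0},{"claw":54,"linear":[0,0,0],"twist":0},{"claw":54,"linear":[0,0,0],"twist":0},{"claw":54,"linear":[0,0,0],"twist":0}]'
python3 go.py .611 -.1025 .0263 165
```

```text
clock: 32.82
tool_pos: [0.6111, -0.1029, 0.026]
orientation: [-77.0, 90.0, -2.0]
force: [0.5, -0.3, -5.4]
opening: 0.0595
t 32.82 pos [ 0.6111 -0.1029  0.026 ] yaw 165.0 -> lin(before twist) [-0.3  0.2  0.3] twist -0.0 open 59.5 F [ 0.5 -0.3 -5.4]
clock: 33.65
tool_pos: [0.6112, -0.1028, 0.0259]
orientation: [-79.8, 90.0, -4.8]
force: [-2.0, 1.1, 4.6]
opening: 0.0597
t 33.65 pos [ 0.6112 -0.1028  0.0259] yaw 165.0 -> lin(before twist) [-0.4  0.3  0.3] twist 0.0 open 59.7 F [-2.   1.1  4.6]
```

It is in contact. I'll release, back away toward −x, and check everything.

```bash
python3 -m pendant '[{"claw":54,"linear":[-0.4,0,0],"twist":0},{"claw":74,"linear":[0,0,0],"twist":0},{"claw":74,"linear":[0,0,0],"twist":0},{"claw":74,"linear":[0,0,0],"twist":0},{"claw":74,"linear":[0,0,0],"twist":0},{"claw":74,"linear":[-5,0,0],"twist":0},{"claw":74,"linear":[-20,0,0],"twist":0},{"claw":80,"linear":[-30,0,0],"twist":0},{"claw":87,"linear":[-40,0,0],"twist":0},{"claw":87,"linear":[-40,0,0],"twist":0}]'
python3 -m pendant '[{"claw":87,"linear":[-20,20,0],"twist":0},{"claw":87,"linear":[-20,30,0],"twist":0},{"claw":87,"linear":[-20,30,0],"twist":0},{"claw":87,"linear":[-20,30,0],"twist":0},{"claw":87,"linear":[-20,30,0],"twist":0},{"claw":87,"linear":[-10,20,0],"twist":0},{"claw":87,"linear":[0,0,0],"twist":0},{"claw":87,"linear":[0,0,0],"twist":0},{"claw":87,"linear":[0,0,0],"twist":0},{"claw":87,"linear":[0,0,0],"twist":0}]'
python3 - <<'E'
from h import *
P=camera_params('top'); im,d=snap('top'); p=cloud('top',d,P); q=p.reshape(-1,3); q=q[np.isfinite(q[:,0])]
cv2.imwrite('pics/end.png',cv2.resize(im[130:230,180:420,::-1],None,fx=3,fy=3))
def rig(o,yaw,x,y):
    a=np.radians(yaw); dx,dy=x-o[0],y-o[1]; return np.round([dx*np.cos(a)+dy*np.sin(a),-dx*np.sin(a)+dy*np.cos(a)])
C=((596,-292.5),-3.5);R=((607,149),1.2);D=((622.5,-60),-15)
for n,x,y,g in(('con',.5935,-.334,C),('conL',.599,-.25,C),('rel',.606,.19,R),('relL',.606,.103,R),('b1',.634,-.017,D),('b2',.611,-.1025,D)):
    t=q[(np.hypot(q[:,0]-x,q[:,1]-y)<.045)&(q[:,2]>.04)&(q[:,2]<.1)]
    f=np.linalg.lstsq(np.c_[t[:,:2],np.ones(len(t))],t[:,2],rcond=None)[0]
    rc=cv2.minAreaRect((t[:,:2]*1e3).astype(np.float32)); print(n,len(t),np.round(np.percentile(t[:,2],[50,90]),3),np.round(rc[0]),np.round(rc[1]),round(rc[2],1),'in rig',rig(*g,*rc[0]))
E
```

```text
clock: 34.48
tool_pos: [0.6101, -0.103, 0.1621]
orientation: [114.7, 89.9, -170.3]
force: [1.6, 0.5, -0.7]
opening: 0.0849
clock: 35.32
tool_pos: [0.4566, -0.0615, 0.2703]
orientation: [116.3, 89.9, -168.7]
force: [0.0, -0.8, -1.3]
opening: 0.0871
con 312 [0.076 0.084] [ 593. -334.] [55. 45.] 84.9 in rig [ -0. -42.]
conL 307 [0.076 0.083] [ 599. -250.] [45. 55.] 6.7 in rig [ 0. 42.]
rel 325 [0.058 0.062] [605. 190.] [63. 45.] 88.3 in rig [-1. 41.]
relL 301 [0.058 0.063] [607. 101.] [58. 44.] 89.3 in rig [ -1. -48.]
b1 427 [0.073 0.077] [634. -17.] [61. 61.] 74.8 in rig [ 0. 45.]
b2 387 [0.073 0.077] [ 611. -104.] [61. 58.] 74.1 in rig [ -0. -45.]
```

View pics/end.png

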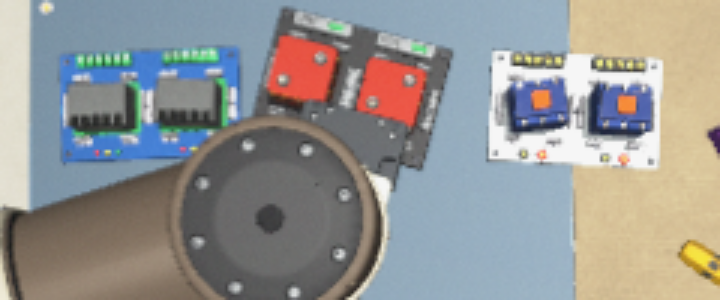

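All six parts are in their bays, flat at the expected heights, and within about 4 mm of the bay centres. The gripper is clear, so I'm handing in.

```bash
python3 -c "
from plant import *
print(close_job())"
```

```text
the job is handed in; nothing more can be done
None
```

I placed all four parts and handed the job in at about 35 s of the 104 s allowed. The contactor and relay module are in the empty bays of their own rigs, and there is one red battery in each dock bay. The purple look-alike was left alone.

**Final check from the top camera**, with positions in each rig's own frame:

| Part | x (mm) | y (mm) | Bay centre y (mm) |
|---|---|---|---|
| Contactor | 0 | −42 | −42 |
| Relay module | −1 | +41 | +45 |
| Battery 1 | 0 | +45 | +44 |
| Battery 2 | 0 | −45 | −44 |

- **Seating:** The contactor and relay module have the same top heights as their loaded neighbours, and both batteries have the same height, so all four sit flat on the bay floors.
- **Loaded parts:** The loaded contactor and relay module still measure where they were at the start, to within 1 mm.
- **Gripper:** It was open and clear of everything when I handed in.

**Disagreement between checks:** Both relay modules read about 3–4 mm off in y, in the same direction. That probably means my relay-rig pose is off by that much; it is well inside the 12 mm allowed.

**Less certain release:** The wrist force showed floor contact for both batteries but was unclear for the contactor and relay module. I released those two at the computed floor height, a millimetre or so at most above the floor.

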